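# Put the cooled tube block back on the shaker and lock it with the push-pull knob

### The job

The blue block of capped microtubes has cooled in its finned rest and goes back on the white block shaker. Pull the shaker's black push-pull knob out until it stays out in its detent (off, locking pin drawn back), lower the block gently and upright into the shaker's nest until it sits flat on the floor, then push the knob fully home so that the block is locked and the shaker is on. Keep the block upright all the way and leave the timer, the white-capped cup and the marker pen where they are.

Things in the scene. Friction and masses are not known exactly. Their poses are not given: they have to be found in the camera images.
- shaker: White block shaker on a grey base (28 mm high, 124 mm wide), fixed. Origin on the bench under the nest's middle; x to the back, away from the knob; y along the nest. Front housing x -50 to -22.5 mm, rear one 22.5 to 80 mm, both 92 mm wide in y, tops 86 mm high with a 6 mm chamfer to the nest. They stand higher than the block: in the nest it can be held only by its ends (+-y), which are open.
- nest (a point): Centre of the nest's floor, 28 mm above the bench, shaker's axes. The bay is 45 mm in x, between the housings, and 63 mm in y, between two end lips (6 mm high, 5 mm thick): clearance 2.5 mm a side in x, 3.5 mm in y. The seated block's origin lies here, block y along nest y, either way round.
- knob (a joint): Push-pull knob, slides along the shaker's -x. 0 = home (on; its 8 mm pin stands 8 mm into the nest and locks or bars the block), as at the start; 0.014 m = pulled out to the detent (off; pin clear, a red band shows on the stem). An over-centre spring holds both ends: about 7 N starts it either way, past the middle (7 mm) it snaps over, short of that it springs back.
- knob_grip (a point): Middle of the black ribbed knob (moves with it), a 26 mm disc 19 mm long, axis along the shaker's x, reaching 10 mm forward and 9 mm back of this point. Home, it is 78 mm in front of the nest's centre, 58 mm above the bench, 28 mm in front of the housing; a collar ends 7 mm behind the knob. Pinch it from above, fingers on its +-y sides.
- block: Blue aluminium block with six capped microtubes (caps 3 mm proud, fixed), 40 (x) x 56 (y) x 50 mm, about 0.3 kg. Origin at the centre of its underside, z up; same after a half turn. Grooves for the pin, 12 mm high, 10 mm deep, along both long sides, 24 to 36 mm up. In the rest only the long sides (+-x) are free, in the nest only the ends (+-y): set it down on open bench and take it the other way.
- rest: Finned aluminium cooling rest, fixed, base 72 x 112 x 7 mm. Origin on the bench under its middle. Finned cheeks up to 62 mm high at y = +-30 to +-51 mm, 2 mm off the block's ends; the x sides are open. The block starts between them on the base, 7 mm above the bench, its axes along the rest's. The bench between rest and shaker, and in front of that gap, is empty.
- timer: White bench timer, 68 x 64 x 22 mm, loose, origin under its centre; a bystander.
- white_cup: Clear specimen cup with a white cap, 56 mm across and 60 mm high, loose, origin under its centre; a bystander.
- pen: White and red marker pen lying on the bench, 17 x 135 x 16 mm, loose, long axis y; a bystander.

How it is judged (in metres and radians):
On the way, in this order (a step that is already met when the one before it is completed fails the run):
1. the knob is pulled out to its detent (value of joint knob above 0.0125 m), for 0.3 s.
2. the block sits flat in the nest with the knob still out (value of joint knob above 0.012 m and horizontal distance between block and nest below 0.005 m and z of block in the frame of nest below 0.0025 m and angle between block's own z axis and vertical below 0.05 rad), for 0.2 s.
At the end, for the whole second after the job is handed in: The block stands flat on the nest's floor (within 2.5 mm of the floor and 5 mm of the nest's centre, upright within 0.05 rad, its long axis along the nest within 0.15 rad), at rest, and the knob is home (within 2 mm) (value of joint knob below 0.002 m and horizontal distance between block and nest below 0.005 m and z of block in the frame of nest between -0.003 and 0.0025 m and angle between the y axis of block and the y axis of shaker, either way round below 0.15 rad and angle between block's own z axis and vertical below 0.05 rad and linear speed of block below 0.01 m/s); the robot touches nothing.
It fails at once if the block is tipped by more than 0.5 rad (angle between block's own z axis and vertical above 0.5 rad).
It fails at once if the block is dropped into the nest (faster than 0.35 m/s within 35 mm of its floor) (horizontal distance between block and nest below 0.02 m and z of block in the frame of nest below 0.035 m and linear speed of block above 0.35 m/s).
It fails at once if the timer is moved by more than 30 mm (distance of timer from where it was at the start of the episode above 0.03 m).
It fails at once if the white-capped cup is moved by more than 30 mm (distance of white_cup from where it was at the start of the episode above 0.03 m).
It fails at once if the marker pen is moved by more than 30 mm (distance of pen from where it was at the start of the episode above 0.03 m).
It also fails if it takes over 72 s, if anything falls off the work surface, if the arm or the gripper's body presses on something with over 40 N, if the wrist force passes 120 N, or if a joint passes its speed limit or range.

### The arm

A 6-joint arm with a two-finger parallel gripper is mounted at the origin on a cart in front of the work surface, level with it; the furniture and walls round the work are solid. World frame = base frame: x ahead of the robot, y to its left, z up, the work surface at z = 0. Lengths are in m, angles in degrees, forces in N, time in s.
With the tool pointing down it reaches from about 0.35 to 0.85 m from the base axis. Payload 8.1 kg.
Tool frame: the origin (TCP) lies at the centre of the arm's flange, where the gripper is bolted on; the fingertips stand 173 mm ahead of it and the grasp point (between the pads) lies 155 mm ahead of it; z points along the fingers, y is the line along which they close (so a half turn about z gives the same grasp; the last joint's range is limited). The gripper opens to 85 mm and grips with 20 to 120 N. Pads are 22 mm wide; open, the fingers measure 114 mm over their backs; the gripper's body (76 mm by 85 mm) begins 54 mm behind the grasp point. The pads swing forward as they close: fully open they stand 13 mm farther back than shut.
Start: joints at [68.216, 7.471, 85.268, -0, 87.261, -4.893], TCP at [0.174, 0.574, 0.405] pointing down, gripper open.
Joint ranges: [-169.43, 169.43], [-51.17, 129.36], [1.28, 143.12], [-76.62, 256.62], [0, 156.53], [-152.29, 152.29]. Speed limits (degrees/s): [136.94, 136.94, 159.86, 180, 180, 180].

### API

Orientations are given as a 3x3 rotation matrix whose columns are the frame's x, y, z axes.
In Python, from bench import movep, move_linear, move_joints, open_jaws, grab, wait, solve_ik, sense, capture, Unreachable, sign_off, spot_in gives the robot as it stands. Calls block until the motion is done:
- movep(position, orientation): joint-space move of the TCP to a pose.
- move_linear(position, rate=0.15, attitude=None, force_limit=None): straight line of the TCP; attitude=None keeps the orientation; rate is the mean speed in m/s. With force_limit (N) it stops when the force on the tool has changed by that much, and returns True; else False.
- move_joints(angles): joint-space move.
- open_jaws() and grab(newtons=None): open the fingers fully, or close them until they stop; newtons is the grip in N (None keeps the last).
- wait(seconds).
- solve_ik(position, orientation): joint angles nearest the present ones, or None.
- sense(): the state.
- capture(name): name is "scene" or "side" or "wrist"; returns a dict with "pixels" (420x560x3 uint8, red, green, blue), "fx", "fy", "cx", "cy" (pixels), "k1" (the pictures are not rectified: a ray, as slopes to the right and down, at radius r is drawn at 1 + k1 r^2 times it, then the intrinsics apply), "world_from_camera" (4x4, takes a point from camera to world coordinates). Camera axes: x right, y down, z forward; pixel columns grow to the right and rows downward; lengths in m; the calibration is good to about 2 mm. A picture is of the moment at which its call begins. There is no depth.
A pose or a line that the arm cannot do raises Unreachable and nothing moves.
- sign_off(): hands the job in; it is judged then, once.
Trained networks look in a picture, given as the dict that the camera call returned (one of the last four; its "shot" number tells which), for a name from the list of things; names that differ only in an ending like _2 or _b are one class to them, and where a whole thing is asked for, a point or a joint stands for the part that bears it (a point fixed in the world has none). Each returns a list of dicts, best first, with "p" (0 to 1); they miss things now and then, are a little off and sometimes report something else, mostly with a low value. They report only what shows in the picture. A call takes as long as a camera call.
- spot_in(picture, query): "location" ([row, column] as shares, 0 to 1, of the picture: columns of its width, rows of its height, amid what is visible of it).
The state is a dict: "time": time; "qpos": joint angles; "joint_velocities": joint speeds; "joint_efforts": joint torques, N m; "ee_pos": TCP position; "tcp_rot": TCP orientation; "wrist_force": force on the tool from outside, world axes, zero at the start; "ft_torque": the same for the moment, N m; "finger_gap": opening from 0.0 (shut) to 1.0 (fully open); "grasp_force": force on a finger pad.
Only numpy, scipy, OpenCV 4.12 (cv2) and the standard library are available. Lean on these libraries where they do the work, as an engineer would, in place of code of your own. Each camera call takes 0.05 s, during which the arm holds its last target. There are 200 camera calls.

## Working session

There is one attempt and no reset: what is moved stays moved. The work goes in short steps, each a Python script; the robot and the scene stay as the last script left them, time stands still between calls to the robot, and variables do not carry over. Pictures are saved under pics/ and viewed, at most 12 in all, crops included, and the job is handed in when it is done.

```bash
ls; mkdir -p pics
python3 - <<'E'
from bench import *
import cv2,numpy as np
for n in ["scene","side"]:
    c=capture(n); cv2.imwrite(f"pics/{n}0.png",c["pixels"][:,:,::-1])
    print(n,c["fx"],c["fy"],c["cx"],c["cy"],c["k1"],np.round(c["world_from_camera"],4).tolist())
    for q in ["shaker","knob","knob_grip","block","rest","timer","white_cup","pen"]:
        r=spot_in(c,q)
        print(q,[(round(a["p"],2),round(a["location"][0]*420),round(a["location"][1]*560)) for a in r[:2]])
E
```

```text
bench.py
pics
scene 428.8951550710747 428.8951550710747 278.3421021835151 213.72559396498244 -0.10764064567941817 [[0.8866, -0.2548, 0.386, 0.1345], [-0.4623, -0.462, 0.7569, -0.9135], [-0.0145, -0.8495, -0.5274, 0.6199], [0.0, 0.0, 0.0, 1.0]]
shaker [(0.85, 166, 244)]
knob [(0.59, 169, 214)]
knob_grip [(0.38, 166, 215)]
block [(0.81, 235, 291)]
rest [(0.9, 253, 303)]
timer [(0.6, 199, 303)]
white_cup [(0.64, 279, 378), (0.58, 166, 247)]
pen [(0.74, 332, 275)]
side 504.511279981483 504.511279981483 288.10482623113546 209.17171392988305 -0.030272681112848174 [[0.921, -0.2008, 0.3338, 0.1238], [-0.3892, -0.5103, 0.7669, -0.9815], [0.0164, -0.8362, -0.5482, 0.7273], [0.0, 0.0, 0.0, 1.0]]
shaker [(0.86, 163, 273)]
knob [(0.39, 164, 241)]
knob_grip [(0.48, 163, 242), (0.39, 302, 395)]
block [(0.81, 251, 318), (0.37, 167, 272)]
rest [(0.87, 261, 326)]
timer [(0.96, 210, 333), (0.7, 255, 318)]
white_cup [(0.63, 302, 399), (0.32, 161, 273)]
pen [(0.67, 351, 290)]
```

Run:
```python
import cv2
a=cv2.imread("pics/side0.png")[110:400,180:480]; cv2.imwrite("pics/side0c.png",cv2.resize(a,None,fx=2.05,fy=2.05,interpolation=cv2.INTER_CUBIC))
```

```text
(no output)
```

View pics/scene0.png

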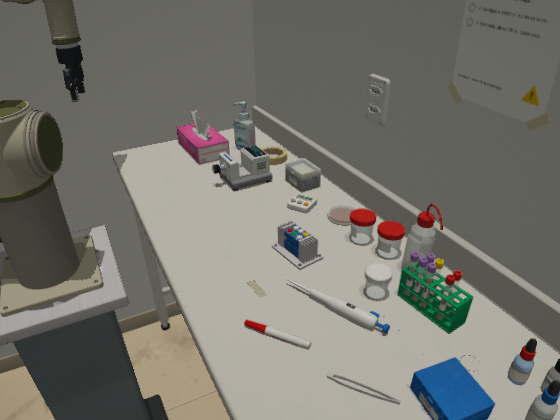

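View pics/side0c.png

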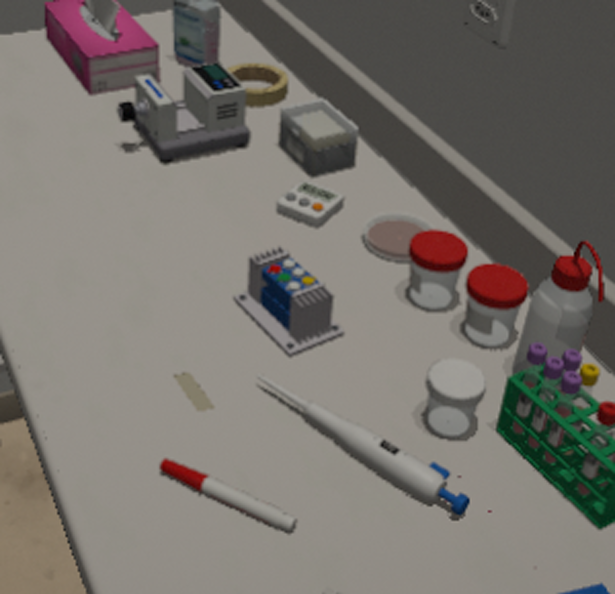

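The scene picture shows the shaker at about (row 166, col 244) with its knob to the left at (169, 214). The block in its rest is at (235, 291), the timer at (200, 303), the cup at (280, 378) and the pen at (332, 275). The detections match the picture. Next I'll get rough positions, then wrist views.

```bash
cat > h.py <<'E'
from bench import *
import cv2,numpy as np
from scipy.optimize import least_squares
def KD(c): return np.array([[c["fx"],0,c["cx"]],[0,c["fy"],c["cy"]],[0,0,1]]),np.array([c["k1"],0,0,0,0.])
def onplane(c,rc,z):
    K,D=KD(c); u=cv2.undistortPointsIter(np.array([[[rc[1],rc[0]]]],float),K,D,None,None,(3,50,1e-10))[0,0]
    T=np.array(c["world_from_camera"]); d=T[:3,:3]@[u[0],u[1],1]; o=T[:3,3]
    return o+d*(z-o[2])/d[2]
def proj(c,P):
    K,D=KD(c); T=np.linalg.inv(np.array(c["world_from_camera"]))
    return cv2.projectPoints(np.asarray(P,float).reshape(-1,3),T[:3,:3],T[:3,3],K,D)[0][:,0]
def down(yaw): # tool z down, tool y at yaw (deg) in world
    a=np.radians(yaw); y=np.array([np.cos(a),np.sin(a),0]); z=np.array([0,0,-1.]); return np.column_stack([np.cross(y,z),y,z])
E
python3 - <<'E'
from h import *
for n in ["scene","side"]:
    c=capture(n)
    for q,z in [("shaker",.05),("knob",.058),("block",.05),("rest",.03),("timer",.02),("white_cup",.04),("pen",.01)]:
        r=spot_in(c,q)
        if r: print(n,q,np.round(onplane(c,np.array(r[0]["location"])*[420,560],z),3))
c=capture("wrist"); s=sense(); T=np.array(c["world_from_camera"]); R=np.array(s["tcp_rot"])
print(np.round(R,3).tolist(),"cam in tool",np.round(R.T@(T[:3,3]-s["ee_pos"]),3),np.round(R.T@T[:3,:3],3).tolist(),c["fx"],s["finger_gap"])
for p in [(.5,.08),(.5,.38)]:
  for yaw in (0,90,45,-45,-90): print(p,yaw,solve_ik([*p,.40],down(yaw)))
E
```

```text
scene shaker [0.588 0.182 0.05 ]
scene block [ 0.536 -0.195  0.05 ]
scene rest [ 0.542 -0.236  0.03 ]
scene timer [ 0.664 -0.031  0.02 ]
scene white_cup [ 0.617 -0.41   0.04 ]
scene pen [ 0.376 -0.416  0.01 ]
side shaker [0.586 0.2   0.05 ]
side knob [0.505 0.221 0.058]
side block [ 0.53  -0.211  0.05 ]
side rest [0.595 0.225 0.03 ]
side timer [ 0.656 -0.029  0.02 ]
side white_cup [ 0.611 -0.404  0.04 ]
side pen [ 0.386 -0.41   0.01 ]
[[-0.957, 0.291, 0.0], [0.291, 0.957, -0.0], [-0.0, -0.0, -1.0]] cam in tool [ 0.074 -0.     0.031] [[-0.001, -0.957, -0.29], [1.0, -0.001, -0.0], [0.0, -0.29, 0.957]] 342.3756447550507 0.9967511507647264
(0.5, 0.08) 0 [ 3.28695834e+00 -7.03862997e+00  1.00303623e+02 -2.54444375e-14
  8.67350074e+01  3.28695834e+00]
(0.5, 0.08) 90 [ 3.28695834e+00 -7.03862997e+00  1.00303623e+02 -2.54444375e-14
  8.67350074e+01 -8.67130417e+01]
(0.5, 0.08) 45 [ 3.28695834e+00 -7.03862997e+00  1.00303623e+02 -2.54444375e-14
  8.67350074e+01 -4.17130417e+01]
(0.5, 0.08) -45 [ 3.28695834e+00 -7.03862997e+00  1.00303623e+02 -2.54444375e-14
  8.67350074e+01  4.82869583e+01]
(0.5, 0.08) -90 [ 3.28695834e+00 -7.03862997e+00  1.00303623e+02 -2.54444375e-14
  8.67350074e+01  9.32869583e+01]
(0.5, 0.38) 0 [ 3.25584903e+01  1.18955431e+01  8.08329307e+01 -2.54444375e-14
  8.72715263e+01  3.25584903e+01]
(0.5, 0.38) 90 [ 3.25584903e+01  1.18955431e+01  8.08329307e+01 -2.54444375e-14
  8.72715263e+01 -5.74415097e+01]
(0.5, 0.38) 45 [ 3.25584903e+01  1.18955431e+01  8.08329307e+01 -2.54444375e-14
  8.72715263e+01 -1.24415097e+01]
(0.5, 0.38) -45 [ 3.25584903e+01  1.18955431e+01  8.08329307e+01 -2.54444375e-14
  8.72715263e+01  7.75584903e+01]
(0.5, 0.38) -90 [ 3.25584903e+01  1.18955431e+01  8.08329307e+01 -2.54444375e-14
  8.72715263e+01  1.22558490e+02]
```

Run:
```python
from h import *
ims=[]
for n,p in [("shk",(.53,.20)),("rest",(.50,-.20))]:
    movep([*p,.42],down(90)); wait(.3); c=capture("wrist"); np.save(f"{n}.npy",c,allow_pickle=True)
    ims.append(c["pixels"][:,:,::-1])
    cv2.imwrite(f"pics/w_{n}.png",cv2.resize(ims[-1],(800,600),interpolation=cv2.INTER_CUBIC))
    for q in ["shaker","knob","block","rest"]:
        print(n,q,[(round(a["p"],2),np.round(np.array(a["location"])*[600,800])) for a in spot_in(c,q)[:2]])
print(sense()["time"])
```

```text
shk shaker [(0.76, array([338., 422.]))]
shk knob [(0.67, array([225., 421.]))]
shk block [(0.37, array([224., 421.]))]
shk rest []
rest shaker []
rest knob []
rest block [(0.72, array([324., 401.]))]
rest rest [(0.9, array([283., 398.]))]
6.2083
```

View pics/w_shk.png

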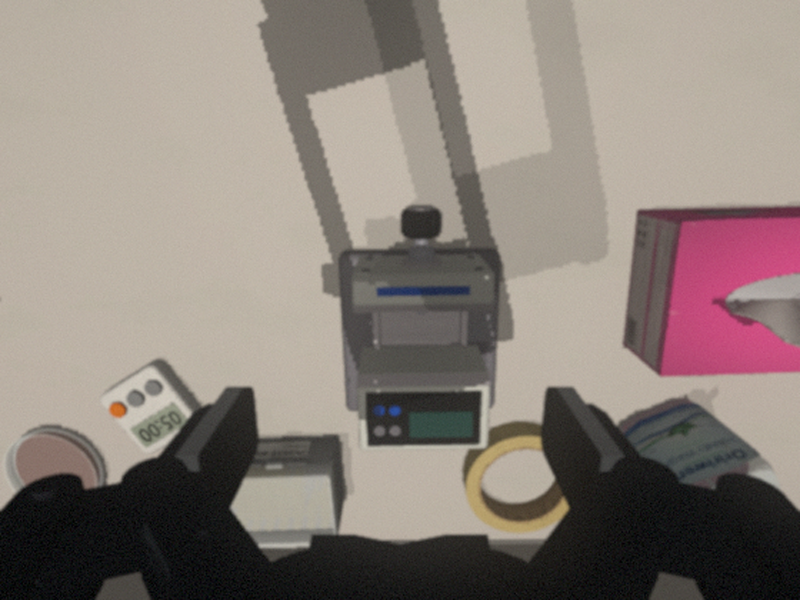

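View pics/w_rest.png

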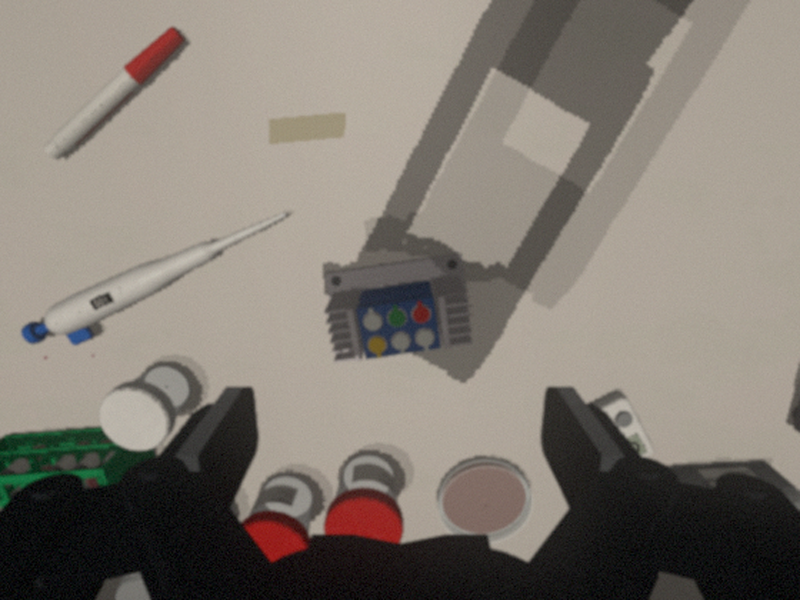

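The shaker stands nearly square to the world with its knob toward the robot (row 220, col 421). The rest and block are rotated a few degrees and sit at about (300, 398). I'll zoom in on the corners.

Run:
```python
import numpy as np,cv2
a=np.load("shk.npy",allow_pickle=True).item()["pixels"][140:320,232:357,::-1]
b=np.load("rest.npy",allow_pickle=True).item()["pixels"][145:325,217:342,::-1]
o=np.hstack([a,b]); o=cv2.convertScaleAbs(o,alpha=1.5,beta=10)
cv2.imwrite("pics/z1.png",cv2.resize(o,None,fx=3.2,fy=3.2,interpolation=cv2.INTER_CUBIC))
```

```text
(no output)
```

View pics/z1.png

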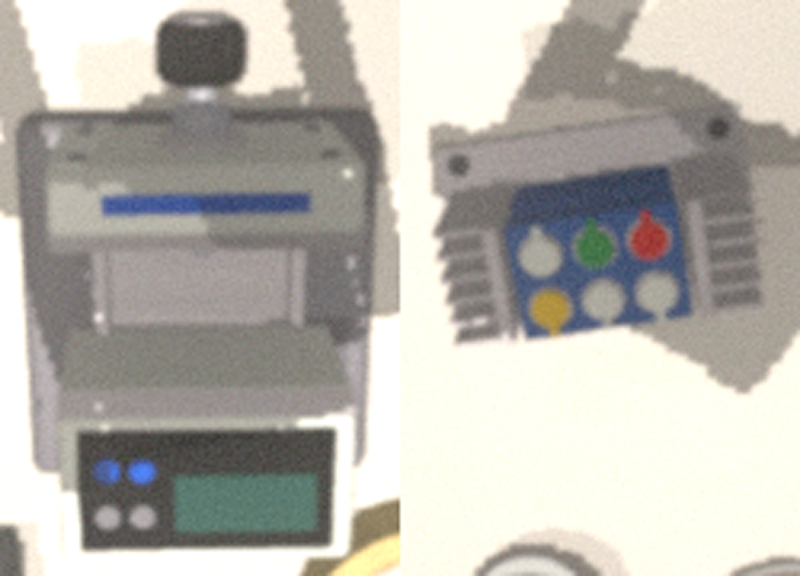

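```bash
cat > fit.py <<'E'
from h import *
def fit(c,off,model,pix,x0,s=3.2):
    obs=np.array(pix,float)/s-0.34+off
    M=np.array(model)/1000.
    def W(v):
        R=cv2.Rodrigues(np.array([0,0,v[2]]))[0]; return M@R.T+[v[0],v[1],0]
    f=lambda v:(proj(c,W(v))-obs).ravel()
    r=least_squares(f,x0,loss="soft_l1",f_scale=1.); 
    print("pose",np.round(r.x[:2],4),"yaw",np.degrees(r.x[2]).round(2)); print(f(r.x).reshape(-1,2).round(1).tolist())
    return r.x
if __name__=="__main__":
    a=np.load("shk.npy",allow_pickle=True).item()
    v=fit(a,(232,140),[(-50,-46,86),(-50,46,86),(22.5,-46,80),(22.5,46,80),(28.5,-46,86),(28.5,46,86),(80,-46,86),(80,46,86),(0,-31.5,34),(0,31.5,34),(-88,0,71)],
      [(47,168),(365,165),(60,388),(347,383),(60,420),(352,415),(62,555),(350,552),(105,290),(292,288),(201,12)],(.59,.2,0))
    b=np.load("rest.npy",allow_pickle=True).item()
    v=fit(b,(217,145),[(-20,-28,57),(-20,28,57),(20,28,57),(20,-28,57),(-20,-28,7),(-20,28,7)],
      [(505,227),(680,198),(690,315),(523,338),(515,188),(668,168)],(.53,-.2,0)) if 0 else \
     fit(b,(217,145),[(-20,-28,57),(-20,28,57),(20,28,57),(20,-28,57),(-20,-28,7),(-20,28,7)],
      [(105,227),(280,198),(290,315),(123,338),(115,188),(268,168)],(.53,-.2,0))
E
python3 fit.py
```

```text
pose [0.5779 0.2161] yaw 0.97
[[-1.2, -0.3], [0.5, -0.9], [-1.3, 1.0], [2.1, 1.1], [-1.6, -0.8], [1.3, -0.7], [-0.0, 2.6], [-0.0, 2.2], [0.5, -5.3], [-0.5, -5.6], [0.3, 3.6]]
pose [ 0.5462 -0.1998] yaw 8.33
[[-0.6, -0.5], [-0.6, 1.0], [1.0, 0.8], [0.3, 0.8], [-0.0, -1.2], [0.2, -1.7]]
```

Run:
```python
from h import *
movep([.63,.215,.40],down(-90)); wait(.3); c=capture("wrist"); np.save("shk2.npy",c,allow_pickle=True)
im=c["pixels"][:,:,::-1]; p=proj(c,[[.58,.216,.06]])[0]; print(p,sense()["time"])
r0,c0=int(np.clip(p[1]-90,0,240)),int(p[0]-95); print(r0,c0)
o=cv2.convertScaleAbs(im[r0:r0+180,c0:c0+190],alpha=1.4,beta=10)
cv2.imwrite("pics/z2.png",cv2.resize(o,None,fx=3.2,fy=3.2,interpolation=cv2.INTER_CUBIC))
```

```text
[278.14192873 241.46497923] 9.7833
151 183
```

View pics/z2.png

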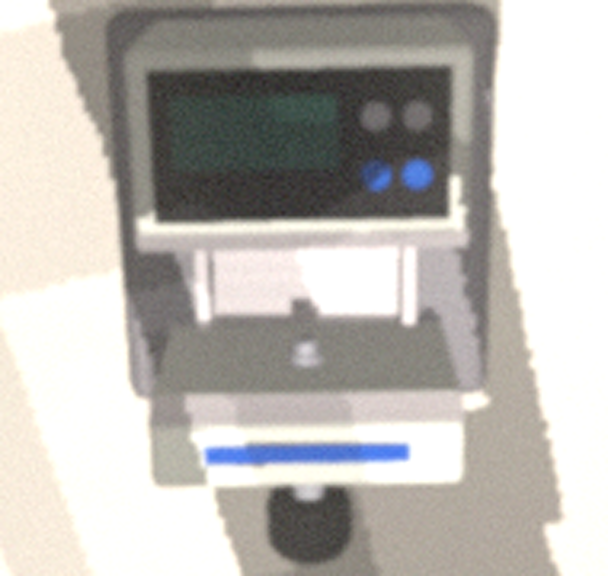

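```bash
cat > fit2.py <<'E'
from fit import *
H=[(-50,-46,86),(-50,46,86),(22.5,-46,80),(22.5,46,80),(28.5,-46,86),(28.5,46,86),(80,-46,86),(80,46,86)]
a=np.load("shk.npy",allow_pickle=True).item()
fit(a,(232,140),H+[(-88,0,45)],[(47,168),(365,165),(60,388),(347,383),(60,420),(352,415),(62,555),(350,552),(201,12)],(.59,.2,0))
b=np.load("shk2.npy",allow_pickle=True).item()
fit(b,(183,151),H+[(-22.5,-46,80),(-22.5,46,80),(-28.5,-46,86),(-28.5,46,86)],[(462,482),(153,485),(466,242),(138,247),(465,214),(140,220),(468,48),(130,52),(463,390),(152,393),(463,424),(152,427)],(.59,.2,0))
E
python3 fit2.py
```

```text
pose [0.5776 0.2163] yaw 0.77
[[-0.8, -0.8], [1.0, -1.1], [-1.2, 0.5], [2.3, 0.9], [-1.4, -1.2], [1.5, -0.8], [-0.0, 2.2], [-0.0, 2.0], [-0.2, 0.4]]
pose [0.5788 0.2162] yaw 0.9
[[0.5, 0.3], [-0.5, 0.8], [0.5, 0.5], [0.3, 0.6], [1.9, 5.1], [-1.8, 4.8], [2.6, -1.9], [-2.5, -1.3], [0.1, -0.2], [-1.1, 0.3], [0.9, -2.0], [-1.6, -1.5]]
```

```bash
cat >> h.py <<'E'
S=np.array([.578,.2162]); YAW=.85
_a=np.radians(YAW); RS=np.array([[np.cos(_a),-np.sin(_a)],[np.sin(_a),np.cos(_a)]])
def sh(x,y,z): # shaker frame mm-> world, TCP for grasp point
    return np.array([*(S+RS@np.array([x,y])),z+.155])
E
python3 - <<'E'
from h import *
R=down(90+YAW); st=lambda t:(lambda s:print(t,round(s["time"],1),np.round(s["ee_pos"],4),np.round(s["wrist_force"],1),np.round(s["ft_torque"],2),round(s["finger_gap"],3),s["grasp_force"]))(sense())
movep(sh(-.078,0,.14),R); wait(.2)
print(move_linear(sh(-.078,0,.060),.12,force_limit=15)); st("down")
grab(60); wait(.3); st("grab")
print(move_linear(sh(-.0935,0,.060),.03,force_limit=35)); wait(.3); st("pulled")
c=capture("side"); cv2.imwrite("pics/pull.png",cv2.resize(c["pixels"][110:230,190:330,::-1],None,fx=4,fy=4,interpolation=cv2.INTER_CUBIC))
open_jaws(); wait(.2); st("open")
move_linear(sh(-.0935,0,.15),.15); wait(.2)
c=capture("wrist"); np.save("shk3.npy",c,allow_pickle=True); cv2.imwrite("pics/w3.png",c["pixels"][:,:,::-1])
c=capture("scene"); cv2.imwrite("pics/sc3.png",cv2.resize(c["pixels"][120:220,180:320,::-1],None,fx=4,fy=4,interpolation=cv2.INTER_CUBIC))
print([(round(a["p"],2),np.array(a["location"])*[420,560]) for a in spot_in(c,"knob")]); st("end")
E
```

```text
False
down 13.4 [0.5004 0.2152 0.2157] [ 0.2 -0.7  0.2] [-0.   -0.01 -0.02] 1.0 0.0
grab 14.3 [0.5002 0.215  0.2156] [-1.9 -1.9  6.1] [-0.26  0.39  0.  ] 0.286 58.692635893821716
False
pulled 15.3 [0.4855 0.2147 0.2156] [ 7.9 -1.  -0.9] [-0.3  -1.15  0.04] 0.283 59.88145351409912
open 16.1 [0.4845 0.2148 0.215 ] [-0.7 -0.5 -1.2] [ 0.01 -0.03  0.02] 0.999 0.0
[(0.72, array([236.292, 294.896])), (0.47, array([168.084, 211.288]))]
end 17.2 [0.4843 0.2147 0.3042] [-0.1  0.2 -0.9] [ 0.04  0.03 -0.03] 1.003 0.0
```

View pics/w3.png

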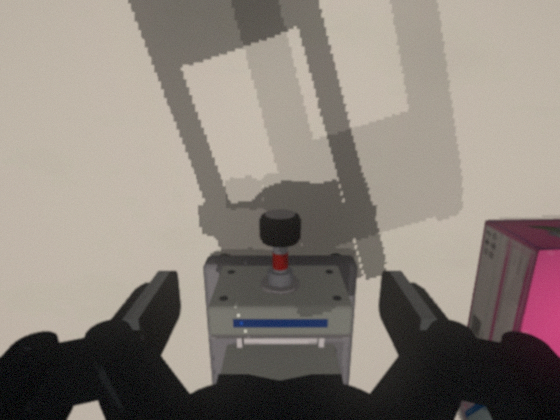

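The red band shows on the stem at about (260, 280), so the knob is in its detent. Next I'll take the block and turn the grasp.

```bash
cat >> h.py <<'E'
def st(t):
    s=sense(); print(t,round(s["time"],1),np.round(s["ee_pos"],4),np.round(s["wrist_force"],1),np.round(s["ft_torque"],2),round(s["finger_gap"],3),round(s["grasp_force"],1))
E
python3 - <<'E'
from h import *
b=[.5462,-.1998]; R=down(8.33)
movep([*b,.155+.13],R); wait(.2)
print(move_linear([*b,.155+.037],.12,force_limit=15)); st("down")
grab(60); wait(.3); st("grab")
z0=sense()["ee_pos"][2]
print(move_linear([*b,.155+.06],.05,force_limit=30)); st("lift")
move_linear([*b,.155+.13],.12)
p=[.48,.0]; move_linear([*p,.155+.10],.25,attitude=down(YAW)); wait(.2); st("over")
c=capture("wrist"); cv2.imwrite("pics/w4.png",c["pixels"][:,:,::-1])
print(move_linear([*p,.155+.042],.10)); wait(.2)
print(move_linear([*p,.155+.027],.02,force_limit=5)); wait(.2); st("placed")
E
```

```text
False
down 19.9 [ 0.5467 -0.2     0.1929] [0.8 0.7 1.4] [ 0.04 -0.03 -0.03] 0.998 0.0
grab 20.7 [ 0.5466 -0.2     0.1928] [ 0.  -0.   6.2] [ 0.08  0.11 -0.05] 0.462 61.1
False
lift 21.3 [ 0.5462 -0.1998  0.2151] [-0.8  0.5 -4.3] [-0.01  0.05 -0.02] 0.464 60.5
over 23.3 [ 0.4804 -0.0009  0.2552] [ 0.6  0.7 -4.1] [ 0.02 -0.01  0.01] 0.459 60.5
False
True
placed 25.0 [0.48   0.     0.1858] [-1.3  0.3  5.5] [-0.03  0.13 -0.  ] 0.461 61.3
```

View pics/w4.png

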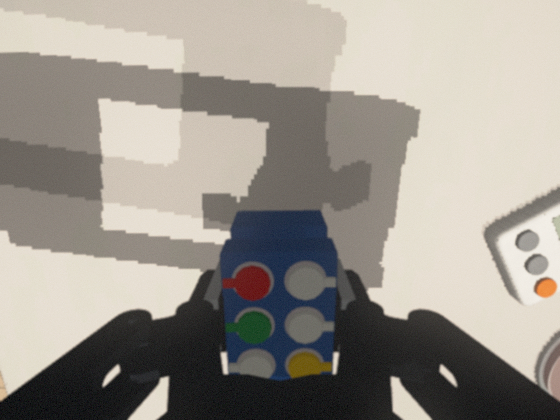

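Run:
```python
from h import *
p=[.48,.0]; R=down(90+YAW)
open_jaws(); wait(.2); st("open")
move_linear([*p,.155+.10],.2); movep([*p,.155+.10],R); wait(.2)
print(move_linear([*p,.155+.031],.12,force_limit=15)); wait(.2); st("down")
grab(60); wait(.3); st("grab")
print(move_linear([*p,.155+.06],.05,force_limit=30)); 
move_linear([*p,.155+.155],.15)
move_linear(sh(0,0,.155),.2,attitude=R); wait(.3); st("over")
c=capture("wrist"); cv2.imwrite("pics/w5.png",c["pixels"][:,:,::-1])
c=capture("side"); cv2.imwrite("pics/s5.png",cv2.resize(c["pixels"][70:230,190:350,::-1],(600,600),interpolation=cv2.INTER_CUBIC))
```

```text
open 25.7 [4.791e-01 1.000e-04 1.847e-01] [ 0.3 -0.1 -0.1] [-0.04  0.04 -0.02] 1.002 0.0
False
down 28.8 [ 0.4806 -0.      0.187 ] [ 0.  -0.2  0. ] [ 0.01 -0.03  0.02] 1.001 0.0
grab 29.4 [0.4804 0.     0.1866] [-0.9 -0.9  5.7] [ 0.23  0.09 -0.05] 0.645 64.6
False
over 32.6 [0.578  0.2157 0.3102] [-0.1  0.  -3.3] [0.   0.02 0.01] 0.65 63.9
```

View pics/w5.png

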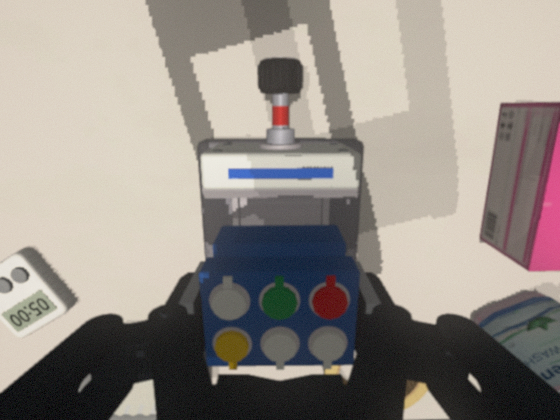

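The red band is still showing, and the block is held upright and centred over the nest (block columns 200-358, housing 200-362). Lowering it slowly now.

Run:
```python
from h import *
dx=.0006
move_linear(sh(dx,0,.120),.1); wait(.2); st("hi")
print(move_linear(sh(dx,0,.0565),.03,force_limit=6)); wait(.2); st("stop")
```

```text
hi 33.4 [0.579  0.2164 0.276 ] [ 0.6  0.2 -3.4] [-0.04  0.03  0.05] 0.648 63.9
True
stop 35.4 [0.5786 0.2162 0.2146] [0.1 0.3 5. ] [ 0.1  -0.05 -0.01] 0.643 64.9
```

Run:
```python
from h import *
open_jaws(); wait(.3); st("open")
move_linear(sh(0,0,.17),.1); wait(.2)
move_linear(sh(-.14,0,.17),.25); grab(30); wait(.2)
c=capture("wrist"); cv2.imwrite("pics/w6.png",c["pixels"][:,:,::-1])
print(move_linear(sh(-.14,0,.060),.15,force_limit=15)); wait(.2); st("front")
print(move_linear(sh(-.096,0,.060),.03,force_limit=22)); wait(.1); st("pushed")
```

```text
open 36.1 [0.5775 0.2159 0.2126] [0.1 0.1 0.1] [-0.01 -0.02  0.01] 1.0 0.0
False
front 40.4 [0.4386 0.2143 0.2162] [ 0.4 -0.3  0.3] [-0.    0.02 -0.01] -0.001 0.0
False
pushed 42.1 [0.4806 0.2148 0.2146] [-12.7  -0.6   9.3] [-0.11  1.75 -0.01] -0.003 6.1
```

View pics/w6.png

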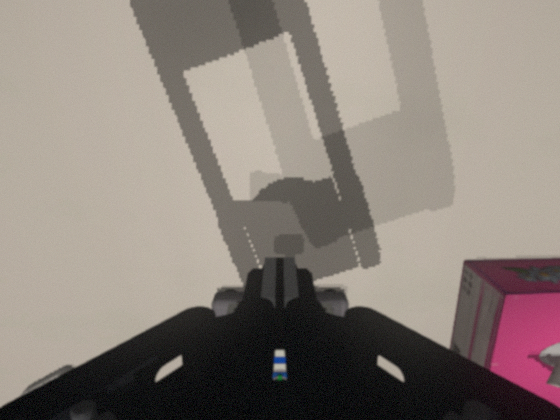

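That view is mostly blocked by the closed gripper, so it says little. The push stopped firmly (12.7 N) close to the expected home position. Backing off to check.

Run:
```python
from h import *
move_linear(sh(-.14,0,.060),.1); move_linear(sh(-.14,0,.20),.2); open_jaws()
movep(sh(-.05,0,.265),down(90+YAW)); wait(.3)
c=capture("wrist"); np.save("shk7.npy",c,allow_pickle=True); cv2.imwrite("pics/w7.png",c["pixels"][:,:,::-1]); st("end")
for p in [(-78,0,71),(-88,0,45),(20,0,78),(-20,-28,78),(-20,28,78)]:
    w=sh(p[0]/1e3,p[1]/1e3,p[2]/1e3)-[0,0,.155]; print(p,proj(c,[w])[0].round())
```

```text
end 45.2 [0.5274 0.2156 0.4195] [-0.8 -0.3  0.3] [-0.01  0.05 -0.03] 1.003 0.0
(-78, 0, 71) [279. 161.]
(-88, 0, 45) [279. 147.]
(20, 0, 78) [279. 261.]
(-20, -28, 78) [250. 223.]
(-20, 28, 78) [309. 223.]
```

View pics/w7.png

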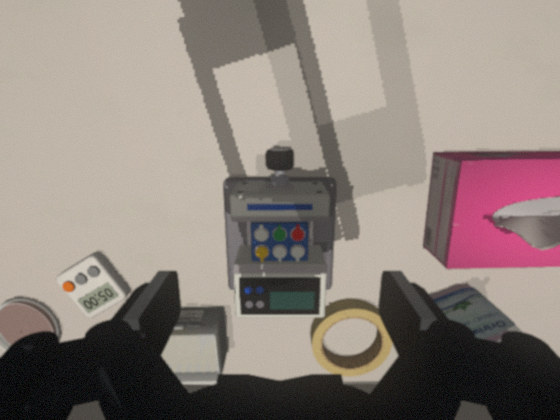

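The knob is home: its front edge is at row 147, as predicted, and no red band shows. The block sits square in the nest (columns 250-309, rows 223-261), matching the seated prediction. The robot is clear.

```bash
python3 -c "
from bench import *
print(sign_off())"
```

```text
the job is handed in; nothing more can be done
None
```

The block is seated flat in the shaker's nest and locked with the knob pushed home, and the job is handed in at about 45 s of the 72 s allowed; the judge's verdict was not shown.

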